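Put the reagent bottles back in their own spill trays

TASK

The red-, yellow- and blue-capped reagent bottles have been put back in each other's spill trays: change them round so that each stands upright in the middle of the tray of its own cap colour. On the way, park one bottle in the empty grey tray (which is to be empty again at the end); never stand a bottle on the bare bench, keep them upright and set them down gently. Leave the green bottle, which is already right, and the glass flask alone.

Things in the scene. Friction and masses are not known exactly. Their poses are not given: they have to be found in the camera images.
- bottle_red: Reagent bottle, 125 ml, round white plastic, with a red screw cap and a red band round its shoulder. Body diameter 50 mm from the underside up to 72 mm, then a sloping shoulder; the cap is 38 mm in diameter, from 84 to 105 mm above the underside. About 0.15 kg (0.10 to 0.21). Origin at the centre of its underside, z up. At the start it stands in the yellow tray.
- bottle_yellow: Reagent bottle, 125 ml, round white plastic, with a yellow screw cap and a yellow band round its shoulder. Body diameter 50 mm from the underside up to 72 mm, then a sloping shoulder; the cap is 38 mm in diameter, from 84 to 105 mm above the underside. About 0.15 kg (0.10 to 0.21). Origin at the centre of its underside, z up. At the start it stands in the blue tray.
- bottle_blue: Reagent bottle, 125 ml, round white plastic, with a blue screw cap and a blue band round its shoulder. Body diameter 50 mm from the underside up to 72 mm, then a sloping shoulder; the cap is 38 mm in diameter, from 84 to 105 mm above the underside. About 0.15 kg (0.10 to 0.21). Origin at the centre of its underside, z up. At the start it stands in the red tray.
- bottle_green: Reagent bottle, 125 ml, round white plastic, with a green screw cap and a green band round its shoulder. Body diameter 50 mm from the underside up to 72 mm, then a sloping shoulder; the cap is 38 mm in diameter, from 84 to 105 mm above the underside. About 0.15 kg (0.10 to 0.21). Origin at the centre of its underside, z up. It already stands in its green tray and must stay there.
- tray_red: Square red plastic spill tray, fixed to the bench: outside 100 x 100 mm (106 mm over the rolled rim), inside 92 x 92 mm, 23 mm high, walls 4 mm, flat floor 4 mm above the bench. Origin at the centre of its underside, on the bench; x and y along its sides, z up. Home of the red-capped bottle.
- tray_yellow: Square yellow plastic spill tray, fixed to the bench: outside 100 x 100 mm (106 mm over the rolled rim), inside 92 x 92 mm, 23 mm high, walls 4 mm, flat floor 4 mm above the bench. Origin at the centre of its underside, on the bench; x and y along its sides, z up. Home of the yellow-capped bottle.
- tray_blue: Square blue plastic spill tray, fixed to the bench: outside 100 x 100 mm (106 mm over the rolled rim), inside 92 x 92 mm, 23 mm high, walls 4 mm, flat floor 4 mm above the bench. Origin at the centre of its underside, on the bench; x and y along its sides, z up. Home of the blue-capped bottle.
- tray_green: Square green plastic spill tray, fixed to the bench: outside 100 x 100 mm (106 mm over the rolled rim), inside 92 x 92 mm, 23 mm high, walls 4 mm, flat floor 4 mm above the bench. Origin at the centre of its underside, on the bench; x and y along its sides, z up. Home of the green-capped bottle.
- tray_grey: Square grey plastic spill tray, fixed to the bench: outside 100 x 100 mm (106 mm over the rolled rim), inside 92 x 92 mm, 23 mm high, walls 4 mm, flat floor 4 mm above the bench. Origin at the centre of its underside, on the bench; x and y along its sides, z up. The spare tray, empty at the start: the parking place.
- flask: Conical glass flask with a black rubber stopper, loose bystander standing among the trays: base diameter 64 mm, neck about 25 mm, 116 mm high. Origin at the centre of its underside, z up. The other loose things among the trays (beaker 70 mm high, pipette-tip box 62 mm, weighing boat, small steel spatula) are lower than the bottles.

How it is judged:
On the way:
1. One of the three bottles has been parked upright in the grey tray and let go (((horizontal distance between bottle_red and tray_grey below 0.03 m and z of bottle_red in the frame of tray_grey below 0.008 m and angle between bottle_red's own z axis and vertical below 0.1 rad and contact force between the fingers and bottle_red below 0.1 N) or (horizontal distance between bottle_yellow and tray_grey below 0.03 m and z of bottle_yellow in the frame of tray_grey below 0.008 m and angle between bottle_yellow's own z axis and vertical below 0.1 rad and contact force between the fingers and bottle_yellow below 0.1 N) or (horizontal distance between bottle_blue and tray_grey below 0.03 m and z of bottle_blue in the frame of tray_grey below 0.008 m and angle between bottle_blue's own z axis and vertical below 0.1 rad and contact force between the fingers and bottle_blue below 0.1 N))), for 0.2 s.
At the end, for the whole second after the job is handed in: Red, yellow, blue and green bottles each stand upright (within 0.1 rad) and at rest on the floor of the tray of their own colour, centre within 15 mm of the tray's centre, so the grey tray is empty (horizontal distance between bottle_red and tray_red below 0.015 m and z of bottle_red in the frame of tray_red between 0.001 and 0.008 m and angle between each of bottle_red, bottle_yellow, bottle_blue, bottle_green's own z axis and vertical below 0.1 rad and linear speed of each of bottle_red, bottle_yellow, bottle_blue, bottle_green below 0.02 m/s and angular speed of each of bottle_red, bottle_yellow, bottle_blue, bottle_green below 0.2 rad/s and horizontal distance between bottle_yellow and tray_yellow below 0.015 m and z of bottle_yellow in the frame of tray_yellow between 0.001 and 0.008 m and horizontal distance between bottle_blue and tray_blue below 0.015 m and z of bottle_blue in the frame of tray_blue between 0.001 and 0.008 m and horizontal distance between bottle_green and tray_green below 0.015 m and z of bottle_green in the frame of tray_green between 0.001 and 0.008 m); the robot touches nothing.
It fails at once if A bottle was stood on the bare bench (its underside lower than a tray floor) (height (world z) of any of bottle_red, bottle_yellow, bottle_blue, bottle_green below 0.0015 m).
It fails at once if A bottle was tipped more than 30 degrees (angle between any of bottle_red, bottle_yellow, bottle_blue, bottle_green's own z axis and vertical above 0.52 rad).
It fails at once if A bottle was dropped or banged down (faster than 0.7 m/s within 50 mm of the bench) ((height (world z) of bottle_red below 0.05 m and linear speed of bottle_red above 0.7 m/s) or (height (world z) of bottle_yellow below 0.05 m and linear speed of bottle_yellow above 0.7 m/s) or (height (world z) of bottle_blue below 0.05 m and linear speed of bottle_blue above 0.7 m/s)).
It fails at once if The green bottle was moved by more than 10 mm (distance of bottle_green from where it was at the start of the episode above 0.01 m).
It fails at once if The glass flask was moved by more than 15 mm or tipped (distance of flask from where it was at the start of the episode above 0.015 m or angle between flask's own z axis and vertical above 0.3 rad).
It also fails if it takes over 120 s, if anything falls off the work surface, if the arm or the gripper's body presses on something with over 40 N, if the wrist force passes 120 N, or if a joint passes its speed limit or range.

ROBOT

A 6-joint arm with a two-finger parallel gripper is mounted at the origin on the work surface. World frame = base frame: x ahead of the robot, y to its left, z up, the work surface at z = 0. Lengths are in m, angles in rad, forces in N, time in s.
With the tool pointing down it reaches from about 0.325 to 0.875 m from the base axis. Payload 4.4 kg.
Tool frame: the origin (TCP) lies midway between the tips of the shut fingers; the grasp point (between the pads) lies 19 mm behind it; z points along the fingers, y is the direction in which the jaws open and shut (so a half turn about z gives the same grasp; the last joint's range is limited). The gripper opens to 85 mm and grips with 20 to 120 N. Pads are 22 mm wide; open, the fingers measure 114 mm over their backs; the gripper's body (76 mm by 85 mm) begins 54 mm behind the grasp point. The pads swing forward as they close: fully open they stand 13 mm farther back than shut.
Start: joints at [-1.389, 0.207, 1.542, -0, 1.393, -0.15], TCP at [0.188, -0.543, 0.231] pointing down, gripper open.
Joint ranges: [-2.73, 2.73], [-0.86, 2.22], [0.23, 2.46], [-1.11, 4.25], [0.08, 2.63], [-2.82, 2.82]. Speed limits (rad/s): [2.79, 2.79, 3.14, 3.14, 3.14, 3.14].

INTERFACE

Orientations are given as a 3x3 rotation matrix whose columns are the frame's x, y, z axes.
In Python, from plant import * gives the robot as it stands.
- The arm moves only by the shell command python3 -m creep 'ROWS'. ROWS is JSON, a list of rows, each a list of 5 numbers: the closure, from -1 (fully open) to 1 (shut), then the shift along the tool's x, y, z in m, then the turn about the tool's z in rad. In form: [[grip, dx, dy, dz, turn], ...]. A call has exactly 8 rows; each row is the pose to reach, as a shift and turn from the pose commanded when the call began, along the tool's axes at that moment; what a row does not reach only later rows make up. A row lasts 1/8 s, in which the tool goes at most 62.5 mm and 10.7 degrees, less where a joint would pass 70% of its speed; a pose out of reach is approached as far as the arm can. A call with a gripper value outside its range is refused whole. The fingers move at their own pace and stop on an object; the grip force is fixed at half the most. Time passes only in rows, so rows that repeat a pose let the fingers close, or fill a call up. It gives the time, the measured TCP pose, the force and the opening at its end, in the units of the state.
- sense(): the state, without advancing time (a new reading comes with each control period).
- capture(name): name is "scene" or "top" or "wrist"; returns the picture (420x560x3 uint8, blue, green, red); there is no depth.
- get_calibration(name): a dict with "fx", "fy", "cx", "cy" (pixels), "D" ([k1, k2, p1, p2, k3] as OpenCV has them; the pictures are not rectified), "R" (3x3) and "t" (3): a world point X has camera coordinates R X + t. Camera axes: x right, y down, z forward; pixel columns grow to the right and rows downward; lengths in m; the calibration is good to about 2 mm. A picture is of the moment at which its call begins: read the wrist's pose just before it. get_calibration takes no time and is no camera call; for the wrist camera it gives the pose at the moment of the call.
- job_done(): hands the job in, once; it reports no verdict.
The state is a dict: "time_s": time; "qpos": joint angles; "joint_velocities": joint speeds; "tau": joint torques, N m; "position": TCP position; "eef_rot": TCP orientation; "force": force on the tool from outside, world axes, zero at the start; "ft_torque": the same for the moment, N m; "finger_gap": opening from 0.0 (shut) to 1.0 (fully open).
Only numpy, scipy, OpenCV 4.12 (cv2) and the standard library are available. Lean on these libraries where they do the work, as an engineer would, in place of code of your own. Each camera call takes 0.05 s, during which the arm holds its last target. There are 200 camera calls.

## Working session

There is one attempt and no reset: what is moved stays moved. The work goes in short steps, Python scripts to look and compute and a shell command to move; the robot and the scene stay as the last step left them, time stands still between calls to the robot, and variables do not carry over. Pictures are saved under pics/ and viewed, about 12 in all and at most 16, crops included, and the job is handed in when it is done.

```bash
mkdir -p pics
python3 - <<'E'
from plant import *
import cv2, numpy as np
for n in ("top","scene"):
    cv2.imwrite(f"pics/{n}0.png",capture(n))
    c=get_calibration(n); print(n,{k:np.round(v,4).tolist() for k,v in c.items()})
s=sense(); print(s["time_s"],s["position"],np.round(s["eef_rot"],3),s["force"],s["finger_gap"])
E
```

```text
top {'fx': 526.7106, 'fy': 526.7106, 'cx': 282.8605, 'cy': 216.9314, 'D': [0.0564, 0.0, 0.0, 0.0, 0.0], 'R': [[-0.0158, -0.9998, -0.0103], [-0.9845, 0.0174, -0.1744], [0.1746, 0.0074, -0.9846]], 't': [0.0269, 0.5414, 0.924]}
scene {'fx': 512.2596, 'fy': 512.2596, 'cx': 275.9742, 'cy': 205.7985, 'D': [-0.1669, 0.0, 0.0, 0.0, 0.0], 'R': [[0.3258, 0.9453, -0.0164], [0.7593, -0.272, -0.5911], [-0.5632, 0.1802, -0.8064]], 't': [-0.166, -0.3695, 1.368]}
0.1 [ 0.18770725 -0.54274883  0.2301991 ] [[ 0.945  0.327 -0.   ]
 [ 0.327 -0.945  0.002]
 [ 0.    -0.002 -1.   ]] [ 0.0350122  -0.69963213 -0.91999136] 0.9963836061188387
```

View pics/top0.png

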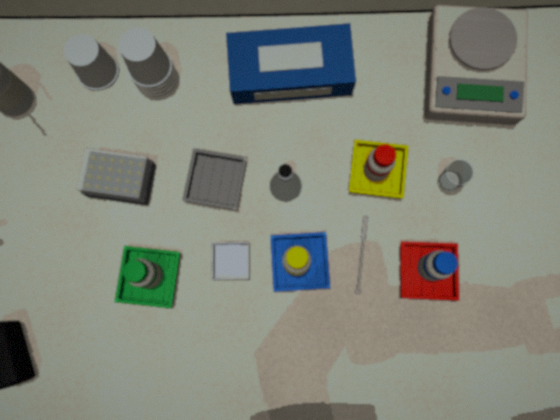

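View pics/scene0.png

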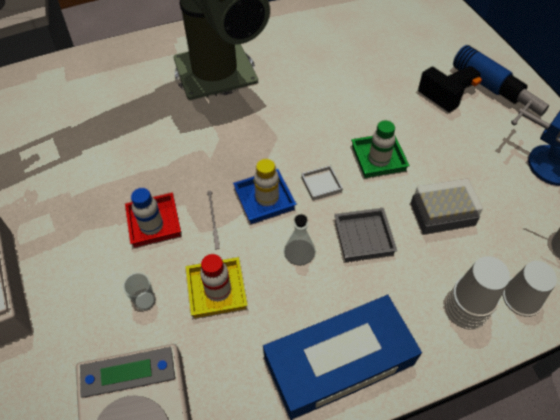

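The top view shows the trays: yellow (379,170) holding red, blue (300,262) holding yellow, red (430,271) holding blue, green (148,277) and grey (215,180). The flask is at about (286,183). Next I'll turn these into positions.

```bash
cat > h.py <<'E'
from plant import *
import cv2, numpy as np
def ray(c,px,z):
    K=np.array([[c["fx"],0,c["cx"]],[0,c["fy"],c["cy"]],[0,0,1.]])
    u=cv2.undistortPoints(np.array(px,float).reshape(-1,1,2),K,np.array(c["D"],float))[:,0]
    R=np.array(c["R"]);o=-R.T@np.array(c["t"])
    d=np.c_[u,np.ones(len(u))]@R
    return (o+d*((z-o[2])/d[:,2])[:,None])[:,:2]
HUE={"red":[(0,8),(172,180)],"yellow":[(22,35)],"blue":[(105,125)],"green":[(50,80)]}
def blobs(im,col,smin=120,amin=40):
    h=cv2.cvtColor(im,cv2.COLOR_BGR2HSV); m=0
    for a,b in HUE[col]: m=m|cv2.inRange(h,(a,smin,50),(b,255,255))
    n,l,st,ce=cv2.connectedComponentsWithStats(m)
    return [(int(st[i,4]),ce[i],(l==i).astype(np.uint8)) for i in np.argsort(-st[:,4]) if i and st[i,4]>amin]
def rect(c,m,z):
    p=np.argwhere(m)[:,::-1]; w=ray(c,p,z)*1000
    (x,y),s,a=cv2.minAreaRect(w.astype(np.float32)); return np.round([x,y,*s,a],1)
def tow(target):
    """shift in tool axes (x,y) from commanded/measured TCP to world xy"""
    s=sense(); R=np.array(s["eef_rot"]); return (R.T@(np.r_[target,s["position"][2]]-s["position"]))
E
python3 - <<'E'
from h import *
im=cv2.imread("pics/top0.png"); c=get_calibration("top")
for col in HUE:
    for a,ce,m in blobs(im,col):
        print(col,a,np.round(ce),"rim",rect(c,m,.023),"cap",np.round(ray(c,[ce],.105)*1000,0)[0])
print("grey", ray(c,[[192,150],[246,156],[239,210],[184,203]],.023)*1000)
print("flask base", ray(c,[[286,186]],.0)*1000, "stopper",ray(c,[[285,170]],.116)*1000)
print("beaker",ray(c,[[450,181]],.07)*1000,"tip",ray(c,[[117,172]],.062)*1000)
cv2.imwrite("pics/crop0.png",cv2.resize(im[120:320,90:480],None,fx=2,fy=2,interpolation=cv2.INTER_CUBIC))
E
```

```text
red 2379 [426. 273.] rim [ 441.6 -249.9  105.8  105.2   86.7] cap [ 431. -222.]
red 366 [384. 156.] rim [ 662.7 -178.3   38.3   42.    87.5] cap [ 638. -162.]
red 42 [375. 172.] rim [ 632.7 -158.8   40.2   11.1   56.1] cap [ 610. -145.]
yellow 2109 [378. 172.] rim [ 637.1 -166.   105.3  106.9   81.8] cap [ 609. -150.]
yellow 394 [297. 257.] rim [468.9  -6.2  39.2  39.2  89. ] cap [461.  -5.]
blue 5562 [290.  58.] rim [866.5  -1.6 126.6 246.3   3.4] cap [825.  -1.]
blue 2348 [301. 262.] rim [461.8 -11.8 103.9 103.2   2.5] cap [453. -12.]
blue 409 [445. 263.] rim [ 455.5 -279.4   42.2   38.8   89.2] cap [ 448. -256.]
blue 58 [514.  94.] rim [ 779.1 -433.5   15.4   14.3   88.1] cap [ 745. -396.]
blue 51 [446.  90.] rim [ 792.6 -304.9   14.6   15.    21.9] cap [ 757. -279.]
green 2653 [147. 277.] rim [438.8 270.4 105.  102.7  82.4] cap [432. 249.]
green 633 [480.  92.] rim [ 785.5 -369.1   84.6   29.2   84.4] cap [ 751. -337.]
grey [[680.7671368  191.74293729]
 [666.94479242  87.35422218]
 [560.99716598 101.07658675]
 [576.38620176 205.58664865]]
flask base [[611.60305954  11.10635837]] stopper [[612.53250525  12.31637643]]
beaker [[ 598.44426834 -285.38232698]] tip [[628.61157736 321.65288033]]
```

View pics/crop0.png

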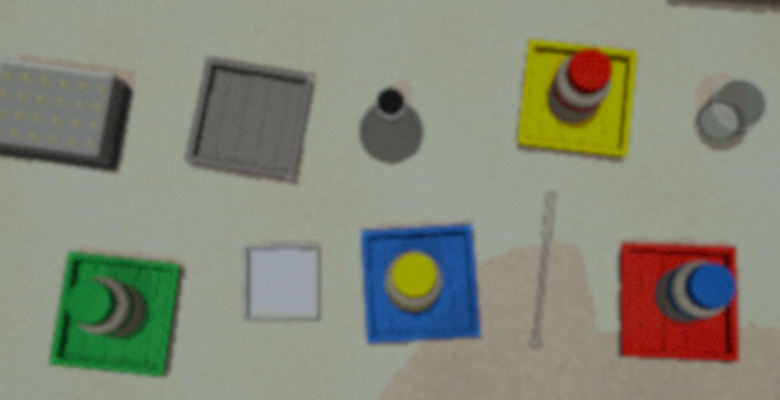

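The crop agrees with the fits (mm):

| Item | Position |
|---|---|
| Yellow tray | (637,-166) |
| Blue tray | (462,-12) |
| Red tray | (442,-250) |
| Grey tray | (621,147) |
| Red bottle | about (638,-162) |
| Yellow bottle | about (461,-5) |
| Blue bottle | about (448,-256) |
| Flask | (612,12) |

The order is red to grey, yellow to yellow, blue to blue, then red to red. First I'll hover near the red bottle.

```bash
python3 -m creep '[[-1,0.03,-0.012,0,0],[-1,0.085,-0.033,0,0],[-1,0.14,-0.055,0,0],[-1,0.20,-0.078,0,0],[-1,0.255,-0.10,0,0],[-1,0.31,-0.12,0,0],[-1,0.37,-0.143,0,0],[-1,0.40,-0.155,0,0]]'
python3 - <<'E'
from h import *
s=sense();print(s["position"],np.round(s["eef_rot"],3),s["force"]); c=get_calibration("wrist")
im=capture("wrist");cv2.imwrite("pics/w1.png",im)
print({k:np.round(v,4).tolist() for k,v in c.items()})
print("dxyz",tow([.638,-.162]))
for a,ce,m in blobs(im,"red"): print(a,ce,ray(c,[ce],.109)*1000)
for a,ce,m in blobs(im,"yellow"): print(a,ce,rect(c,m,.023))
E
```

```text
time_s: 1.1
position: [0.5169, -0.2637, 0.2307]
eef_rot: [[0.944, 0.329, -0.0], [0.329, -0.944, 0.001], [-0.0, -0.001, -1.0]]
force: [0.0, -0.0, -0.1]
finger_gap: 1.003
[ 0.5168949  -0.26365978  0.23067744] [[ 0.944  0.329 -0.   ]
 [ 0.329 -0.944  0.001]
 [-0.    -0.001 -1.   ]] [ 0.03799401 -0.01338698 -0.14571362]
{'fx': 298.0026, 'fy': 298.0026, 'cx': 280.1395, 'cy': 207.8634, 'D': [-0.0023, 0.0, 0.0, 0.0, 0.0], 'R': [[0.329, -0.9443, 0.0002], [-0.9013, -0.3139, 0.2985], [-0.2818, -0.0984, -0.9544]], 't': [-0.4192, 0.3445, 0.4981]}
dxyz [ 0.14501979 -0.05432165  0.00057499]
4170 [248.17529976 220.5235012 ] [[ 489.23268666 -241.61246321]]
1830 [212.13661202  18.71967213] [[ 638.45751413 -165.68009677]]
61 [245.57377049  38.70491803] [[ 633.78924441 -194.22066065]]
6428 [237.97573118  54.71110765] [ 640.6 -165.9  105.9  105.6   81.7]
297 [  4.27609428 165.56565657] [428.3  48.3  42.   12.6   3.5]
237 [ 42.20253165 148.91561181] [459.4   9.3  51.9  21.7  31.8]
```

View pics/w1.png

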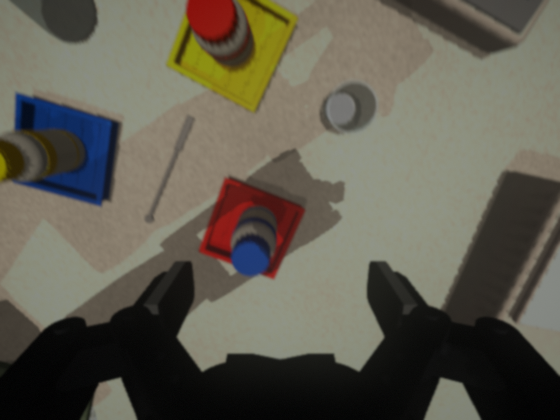

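The wrist view shows the red cap at (212,19), the blue cap at (251,257) and the flask base top-left. The red bottle comes out near (638,-165) and the yellow tray at (640,-166), which agrees with the top camera. Moving above it and settling.

```bash
python3 -m creep '[[-1,0.03,-0.011,-0.01,0],[-1,0.08,-0.029,-0.01,0],[-1,0.11,-0.041,-0.01,0],[-1,0.11,-0.041,-0.01,0],[-1,0.11,-0.041,-0.01,0],[-1,0.11,-0.041,-0.01,0],[-1,0.11,-0.041,-0.01,0],[-1,0.11,-0.041,-0.01,0]]'
python3 - <<'E'
from h import *
c=get_calibration("wrist"); im=capture("wrist");cv2.imwrite("pics/w2.png",im)
s=sense();print(s["position"],np.round(s["eef_rot"],3),s["joint_velocities"])
for a,ce,m in blobs(im,"red"): print(a,ce,ray(c,[ce],.107)*1000)
for a,ce,m in blobs(im,"yellow"): print(a,ce,rect(c,m,.023))
print("d",tow([.639,-.165]),s["qpos"])
E
```

```text
time_s: 2.15
position: [0.6055, -0.1922, 0.2414]
eef_rot: [[0.945, 0.326, 0.0], [0.326, -0.945, -0.0], [0.0, 0.0, -1.0]]
force: [-0.5, 0.4, 0.3]
finger_gap: 1.001
[ 0.60556995 -0.19203917  0.24144272] [[ 0.945  0.326  0.   ]
 [ 0.326 -0.945 -0.   ]
 [ 0.     0.    -1.   ]] [ 0.00539451  0.00105852 -0.00134412 -0.00011979 -0.00093592 -0.00018031]
3131 [278.05876717 288.87416161] [[ 509.77729589 -223.0671472 ]]
1342 [263.26005961 150.45454545] [[ 642.87078257 -163.23287618]]
5857 [269.62762506 140.4640601 ] [ 639.5 -166.3  105.5  106.    81.7]
1372 [ 68.06268222 263.07434402] [405.   39.7  48.7  69.   54.7]
227 [101.65638767 238.08370044] [453.    2.8  54.3  28.4  52.9]
d [ 4.04193336e-02 -1.46615959e-02  1.35542675e-06] [-4.43167653e-01  3.25744508e-01  1.37145054e+00 -5.55402414e-05
  1.44420998e+00  7.95511474e-01]
```

View pics/w2.png

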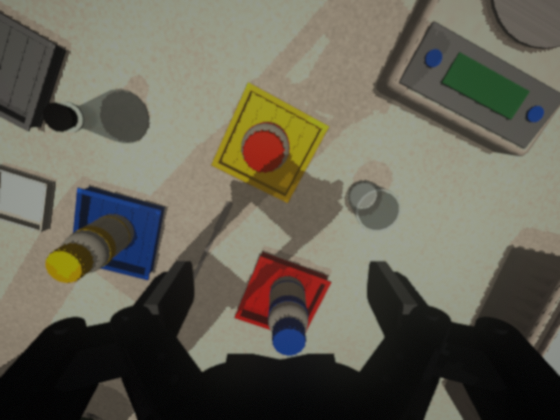

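The red cap is at (263,150), which gives about (641,-164), in the middle of the yellow tray at (639,-166). Descending for a body grip at TCP z 0.043.

```bash
python3 -m creep '[[-1,0.03,-0.011,0.02,0],[-1,0.042,-0.015,0.06,0],[-1,0.042,-0.015,0.10,0],[-1,0.042,-0.015,0.14,0],[-1,0.042,-0.015,0.17,0],[-1,0.042,-0.015,0.19,0],[-1,0.042,-0.015,0.198,0],[-1,0.042,-0.015,0.198,0]]'
python3 -m creep '[[-1,0,0,0,0],[1,0,0,0,0],[1,0,0,0,0],[1,0,0,0,0],[1,0,0,0,0],[1,0,0,0,0],[1,0,0,0,0],[1,0,0,0,0]]'
```

```text
time_s: 3.2
position: [0.6409, -0.1639, 0.0436]
eef_rot: [[0.945, 0.327, 0.0], [0.327, -0.945, -0.0], [0.0, 0.0, -1.0]]
force: [0.4, -0.2, -0.2]
finger_gap: 0.995
time_s: 4.2
position: [0.6415, -0.1639, 0.0445]
eef_rot: [[0.945, 0.327, 0.002], [0.327, -0.945, -0.001], [0.002, 0.001, -1.0]]
force: [0.1, 0.4, 5.6]
finger_gap: 0.566
```

Gap 0.566 fits the 50 mm body. Lifting and looking once.

```bash
python3 -m creep '[[1,0,0,-0.01,0],[1,0,0,-0.03,0],[1,0,0,-0.06,0],[1,0,0,-0.10,0],[1,0,0,-0.14,0],[1,0,0,-0.165,0],[1,0,0,-0.17,0],[1,0,0,-0.17,0]]'
python3 - <<'E'
from h import *
im=capture("scene");cv2.imwrite("pics/s3.png",cv2.resize(im[100:380,100:480],None,fx=2,fy=2))
s=sense();print(s["position"],s["force"],"d",tow([.621,.147]),s["qpos"])
t=capture("top");c=get_calibration("top")
h=cv2.cvtColor(t,cv2.COLOR_BGR2HSV)
E
```

```text
time_s: 5.2
position: [0.6402, -0.1636, 0.213]
eef_rot: [[0.945, 0.327, -0.001], [0.327, -0.945, 0.0], [-0.0, -0.0, -1.0]]
force: [0.8, 0.2, -1.8]
finger_gap: 0.571
[ 0.63969416 -0.16335814  0.21183836] [ 0.78618036  0.13133952 -2.430136  ] d [ 0.08371066 -0.29943957  0.00033672] [-3.80937681e-01  4.01079469e-01  1.33235394e+00 -4.95196610e-05
  1.41079943e+00  8.57107864e-01]
```

View pics/s3.png

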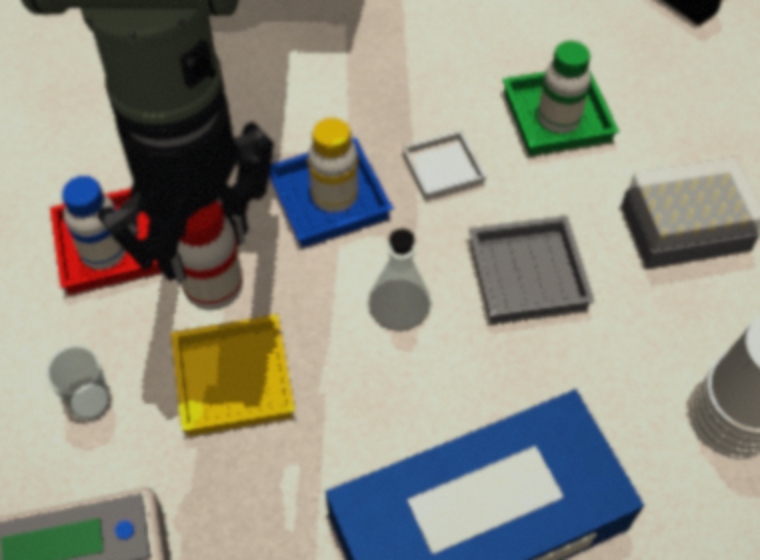

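The red bottle hangs upright in the gripper, well clear of the flask. Carrying it to grey.

```bash
python3 -m creep '[[1,0.006,-0.02,0,0],[1,0.017,-0.06,0,0],[1,0.031,-0.11,0,0],[1,0.045,-0.16,0,0],[1,0.059,-0.21,0,0],[1,0.072,-0.258,0,0],[1,0.081,-0.288,0,0],[1,0.084,-0.299,0,0]]'
python3 -m creep '[[1,0,0,0,0],[1,0,0,0.03,0],[1,0,0,0.07,0],[1,0,0,0.11,0],[1,0,0,0.135,0],[1,0,0,0.15,0],[1,0,0,0.157,0],[1,0,0,0.157,0]]'
python3 - <<'E'
from h import *
s=sense();print(s["position"],s["force"],tow([.621,.1465]))
E
```

```text
time_s: 6.3
position: [0.6209, 0.1494, 0.2123]
eef_rot: [[0.944, 0.33, -0.002], [0.33, -0.944, 0.0], [-0.002, -0.001, -1.0]]
force: [0.9, -0.8, -2.1]
finger_gap: 0.568
time_s: 7.3
position: [0.6228, 0.1459, 0.0567]
eef_rot: [[0.945, 0.326, 0.001], [0.326, -0.945, -0.0], [0.001, 0.0, -1.0]]
force: [0.8, 0.6, -1.0]
finger_gap: 0.569
[0.6227831  0.14592062 0.05666225] [ 0.84087089  0.61156695 -0.96437447] [-1.49661864e-03 -1.12927427e-03 -1.07827881e-06]
```

```bash
python3 -m creep '[[1,-0.001,-0.001,0.004,0],[1,-0.001,-0.001,0.008,0],[1,-0.001,-0.001,0.01,0],[1,-0.001,-0.001,0.012,0],[1,-0.001,-0.001,0.012,0],[1,-0.001,-0.001,0.012,0],[1,-0.001,-0.001,0.012,0],[1,-0.001,-0.001,0.012,0]]'
```

```text
time_s: 8.3
position: [0.6212, 0.1471, 0.0445]
eef_rot: [[0.945, 0.327, 0.0], [0.327, -0.945, 0.0], [0.0, -0.0, -1.0]]
force: [0.1, 0.5, -0.5]
finger_gap: 0.568
```

```bash
python3 -m creep '[[1,0,0,0.001,0],[1,0,0,0.001,0],[1,0,0,0.001,0],[-1,0,0,0.001,0],[-1,0,0,0.001,0],[-1,0,0,0.001,0],[-1,0,0,0.001,0],[-1,0,0,0.001,0]]'
python3 -m creep '[[-1,0,0,-0.01,0],[-1,0,0,-0.03,0],[-1,0,0,-0.06,0],[-1,0,0,-0.10,0],[-1,0,0,-0.14,0],[-1,0,0,-0.18,0],[-1,0,0,-0.195,0],[-1,0,0,-0.195,0]]'
python3 - <<'E'
from h import *
c=get_calibration("wrist"); im=capture("wrist");cv2.imwrite("pics/w4.png",im)
s=sense();print(s["position"])
t=capture("top");ct=get_calibration("top")
for col in ("red","yellow","blue"):
  for I,C,n in ((im,c,"w"),(t,ct,"t")):
    for a,ce,m in blobs(I,col,amin=150): print(n,col,a,np.round(ce),np.round(ray(C,[ce],.107)*1000),rect(C,m,.023))
print(tow([.462,-.007]))
E
```

```text
time_s: 9.3
position: [0.621, 0.1469, 0.0432]
eef_rot: [[0.945, 0.327, -0.0], [0.327, -0.945, -0.0], [-0.0, 0.0, -1.0]]
force: [-0.6, -0.0, -0.0]
finger_gap: 1.003
time_s: 10.3
position: [0.6218, 0.147, 0.2402]
eef_rot: [[0.945, 0.327, 0.004], [0.327, -0.945, 0.0], [0.003, 0.001, -1.0]]
force: [0.6, -0.7, -0.9]
finger_gap: 1.0
[0.62072977 0.14690431 0.23802047]
w red 1284 [280. 197.] [[623. 148.]] [601.8 139.6  52.   49.3  10.1]
w red 213 [452. 387.] [[ 468. -124.]] [ 398.7 -219.9   56.5   19.4   78.7]
t red 2361 [426. 273.] [[ 431. -222.]] [ 441.6 -249.9  105.8  105.    86.8]
w yellow 6525 [505. 240.] [[654. -81.]] [ 640.3 -158.8  118.6  105.3   82. ]
w yellow 655 [355. 356.] [[474.   5.]] [407.9 -45.1  45.7  49.   81.7]
t yellow 2968 [378. 169.] [[ 614. -151.]] [ 637.1 -166.1  105.1  106.9   81.8]
t yellow 396 [297. 257.] [[461.  -5.]] [468.9  -6.2  39.2  39.2  89. ]
w blue 9148 [460.  50.] [[792.  46.]] [830.5  -7.7  61.5 237.    2.9]
w blue 1857 [337. 307.] [[527.  50.]] [465.4  -2.1 106.6  92.7   2.8]
t blue 5823 [292.  60.] [[821.  -3.]] [856.3  -2.2 147.1 246.    3.4]
t blue 2332 [301. 262.] [[453. -12.]] [461.8 -11.9 103.8 102.8   2.6]
t blue 404 [445. 263.] [[ 448. -255.]] [ 455.3 -280.2   40.1   39.1   86.1]
[-0.19960501  0.09377452  0.00050552]
```

View pics/w4.png

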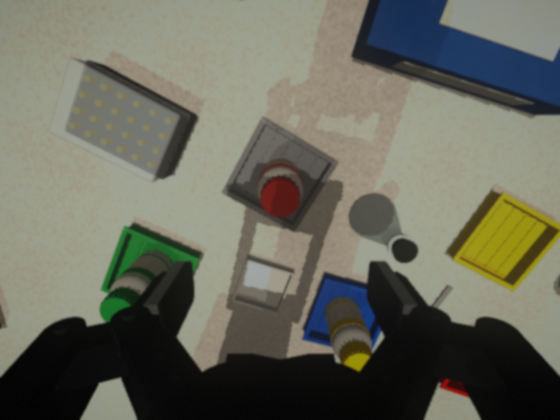

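Red is parked upright in grey: its cap at (280,197) gives (623,148). The yellow bottle is next, with a check from the hover.

```bash
python3 -m creep '[[-1,-0.02,0.008,0,0],[-1,-0.065,0.025,0,0],[-1,-0.115,0.045,0,0],[-1,-0.165,0.065,0,0],[-1,-0.21,0.082,0,0],[-1,-0.24,0.094,0,0],[-1,-0.24,0.094,0,0],[-1,-0.24,0.094,0,0]]'
python3 - <<'E'
from h import *
c=get_calibration("wrist"); im=capture("wrist")
s=sense();print(s["position"])
for col in ("yellow","blue"):
    for a,ce,m in blobs(im,col,amin=500): print(col,a,np.round(ce),np.round(ray(c,[ce],.107)*1000,1),rect(c,m,.023))
print(tow([.462,-.006]))
E
```

```text
time_s: 11.4
position: [0.4247, -0.02, 0.2372]
eef_rot: [[0.945, 0.326, -0.002], [0.326, -0.945, 0.001], [-0.001, -0.001, -1.0]]
force: [0.3, 0.6, -0.2]
finger_gap: 0.999
[ 0.42503593 -0.01982817  0.23744465]
yellow 9621 [474.  44.] [[ 600.4 -126.7]] [ 637.7 -164.3  108.4  108.9   82. ]
yellow 1377 [278. 154.] [[463.6  -4.2]] [452.8  -6.9  49.4  48.8  20.1]
blue 5496 [286. 140.] [[477.5  -7.3]] [463.4 -11.1 103.6 103.3   2.5]
blue 1013 [511. 250.] [[ 449.9 -255.7]] [ 435.1 -335.2   52.2   47.2   77.6]
[ 3.94537913e-02 -9.78540149e-04 -4.16192078e-05]
```

```bash
python3 -m creep '[[-1,0.03,-0.001,0.02,0],[-1,0.040,-0.002,0.06,0],[-1,0.040,-0.002,0.10,0],[-1,0.040,-0.002,0.14,0],[-1,0.040,-0.002,0.17,0],[-1,0.040,-0.002,0.187,0],[-1,0.040,-0.002,0.194,0],[-1,0.040,-0.002,0.194,0]]'
python3 -m creep '[[-1,0,0,0,0],[1,0,0,0,0],[1,0,0,0,0],[1,0,0,0,0],[1,0,0,0,0],[1,0,0,0,0],[1,0,0,0,0],[1,0,0,0,0]]'
python3 -m creep '[[1,0,0,-0.01,0],[1,0,0,-0.03,0],[1,0,0,-0.06,0],[1,0,0,-0.10,0],[1,0,0,-0.14,0],[1,0,0,-0.165,0],[1,0,0,-0.17,0],[1,0,0,-0.17,0]]'
python3 - <<'E'
from h import *
s=sense();print(s["position"],tow([.639,-.166]))
E
```

```text
time_s: 12.45
position: [0.4622, -0.0049, 0.0438]
eef_rot: [[0.945, 0.327, -0.001], [0.327, -0.945, 0.0], [-0.001, -0.001, -1.0]]
force: [-0.2, -0.1, -0.1]
finger_gap: 0.999
time_s: 13.45
position: [0.4629, -0.0053, 0.0452]
eef_rot: [[0.945, 0.327, 0.002], [0.327, -0.945, -0.0], [0.002, 0.001, -1.0]]
force: [-1.2, 1.6, 5.8]
finger_gap: 0.571
time_s: 14.45
position: [0.4614, -0.0053, 0.2135]
eef_rot: [[0.945, 0.327, -0.001], [0.327, -0.945, 0.0], [-0.001, -0.001, -1.0]]
force: [-0.0, 0.3, -2.9]
finger_gap: 0.568
[ 0.46139039 -0.00528285  0.21348823] [ 0.11539273  0.20990385 -0.00026027]
```

```bash
python3 -m creep '[[1,0.009,0.016,0,0],[1,0.027,0.05,0,0],[1,0.05,0.09,0,0],[1,0.071,0.13,0,0],[1,0.093,0.17,0,0],[1,0.109,0.198,0,0],[1,0.115,0.21,0,0],[1,0.115,0.21,0,0]]'
python3 -m creep '[[1,0,0,0,0],[1,0,0,0.03,0],[1,0,0,0.07,0],[1,0,0,0.11,0],[1,0,0,0.135,0],[1,0,0,0.15,0],[1,0,0,0.157,0],[1,0,0,0.157,0]]'
python3 - <<'E'
from h import *
s=sense();print(s["position"],s["force"],tow([.639,-.166]))
E
```

```text
time_s: 15.45
position: [0.639, -0.1669, 0.2125]
eef_rot: [[0.945, 0.326, -0.003], [0.326, -0.945, 0.001], [-0.002, -0.002, -1.0]]
force: [0.3, 0.4, -1.6]
finger_gap: 0.569
time_s: 16.45
position: [0.6397, -0.1662, 0.0579]
eef_rot: [[0.945, 0.327, 0.001], [0.327, -0.945, -0.0], [0.001, 0.0, -1.0]]
force: [0.6, 0.5, -2.0]
finger_gap: 0.568
[ 0.63965434 -0.16615656  0.05786733] [ 0.59766713  0.53033551 -2.01654241] [-5.67185898e-04 -3.61896974e-04 -4.77747838e-07]
```

Centred. Setting down gently and releasing.

```bash
python3 -m creep '[[1,0,0,0.004,0],[1,0,0,0.008,0],[1,0,0,0.010,0],[1,0,0,0.012,0],[1,0,0,0.013,0],[1,0,0,0.013,0],[1,0,0,0.013,0],[1,0,0,0.013,0]]'
python3 -m creep '[[1,0,0,0.001,0],[1,0,0,0.001,0],[1,0,0,0.001,0],[-1,0,0,0.001,0],[-1,0,0,0.001,0],[-1,0,0,0.001,0],[-1,0,0,0.001,0],[-1,0,0,0.001,0]]'
python3 -m creep '[[-1,0,0,-0.01,0],[-1,0,0,-0.03,0],[-1,0,0,-0.06,0],[-1,0,0,-0.10,0],[-1,0,0,-0.14,0],[-1,0,0,-0.18,0],[-1,0,0,-0.195,0],[-1,0,0,-0.195,0]]'
python3 - <<'E'
from h import *
s=sense();print(s["position"],tow([.449,-.255]))
c=get_calibration("wrist"); im=capture("wrist");cv2.imwrite("pics/w5.png",im)
E
```

```text
time_s: 17.45
position: [0.6395, -0.1662, 0.0453]
eef_rot: [[0.945, 0.327, 0.0], [0.327, -0.945, -0.0], [0.0, 0.0, -1.0]]
force: [-3.8, 1.2, 4.8]
finger_gap: 0.569
time_s: 18.45
position: [0.6394, -0.1663, 0.0431]
eef_rot: [[0.945, 0.327, -0.0], [0.327, -0.945, 0.0], [-0.0, -0.0, -1.0]]
force: [-0.6, 0.7, -1.6]
finger_gap: 1.004
time_s: 19.45
position: [0.6401, -0.1665, 0.2403]
eef_rot: [[0.945, 0.327, 0.003], [0.327, -0.945, -0.001], [0.003, 0.002, -1.0]]
force: [-0.3, -0.3, -0.2]
finger_gap: 1.001
[ 0.64010892 -0.16653797  0.24029702] [-0.20952243  0.02117151 -0.00051758]
```

View pics/w5.png

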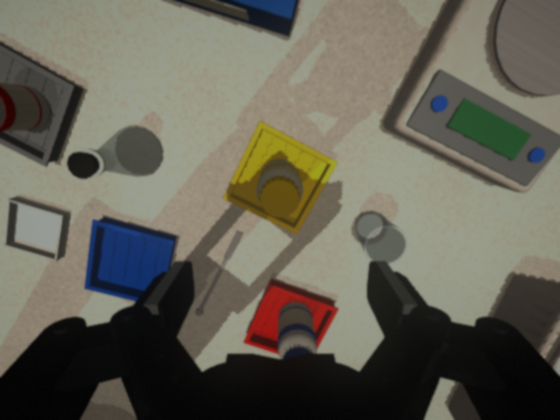

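Yellow stands upright in its tray (cap at about (280,192)). Blue is next.

```bash
python3 -m creep '[[-1,-0.02,0.002,0,0],[-1,-0.07,0.006,0,0],[-1,-0.12,0.011,0,0],[-1,-0.17,0.015,0,0],[-1,-0.215,0.018,0,0],[-1,-0.25,0.021,0,0],[-1,-0.25,0.021,0,0],[-1,-0.25,0.021,0,0]]'
python3 - <<'E'
from h import *
c=get_calibration("wrist"); im=capture("wrist")
s=sense();print(s["position"])
for col in ("red","blue","yellow"):
    for a,ce,m in blobs(im,col,amin=500): print(col,a,np.round(ce),np.round(ray(c,[ce],.107)*1000,1),rect(c,m,.023))
print(tow([.449,-.255]))
E
```

```text
time_s: 20.5
position: [0.4098, -0.2671, 0.2369]
eef_rot: [[0.945, 0.326, -0.001], [0.326, -0.945, 0.002], [-0.001, -0.002, -1.0]]
force: [0.3, 0.1, 0.2]
finger_gap: 1.004
[ 0.4102041  -0.26711551  0.23719786]
red 6131 [274. 146.] [[ 454.5 -245.7]] [ 442.8 -250.5  105.1  105.7   87.1]
blue 8917 [80. 58.] [[469.7 -70.8]] [463.8 -12.9 104.2 105.5   2.6]
blue 1239 [283. 154.] [[ 450.5 -256. ]] [ 440.6 -260.2   45.7   46.1   81.4]
[ 4.06246506e-02  1.24279418e-03 -2.11407838e-05]
```

Blue bottle at about (450,-256): dx 0.041, dy 0.002, dz 0.1935.

```bash
python3 -m creep '[[-1,0.03,0.001,0.02,0],[-1,0.041,0.002,0.06,0],[-1,0.041,0.002,0.10,0],[-1,0.041,0.002,0.14,0],[-1,0.041,0.002,0.17,0],[-1,0.041,0.002,0.187,0],[-1,0.041,0.002,0.194,0],[-1,0.041,0.002,0.194,0]]'
python3 -m creep '[[-1,0,0,0,0],[1,0,0,0,0],[1,0,0,0,0],[1,0,0,0,0],[1,0,0,0,0],[1,0,0,0,0],[1,0,0,0,0],[1,0,0,0,0]]'
python3 -m creep '[[1,0,0,-0.01,0],[1,0,0,-0.03,0],[1,0,0,-0.06,0],[1,0,0,-0.10,0],[1,0,0,-0.14,0],[1,0,0,-0.165,0],[1,0,0,-0.17,0],[1,0,0,-0.17,0]]'
python3 - <<'E'
from h import *
s=sense();print(s["position"],tow([.463,-.012]))
E
```

```text
time_s: 21.55
position: [0.4499, -0.2564, 0.0445]
eef_rot: [[0.945, 0.327, 0.0], [0.327, -0.945, -0.0], [0.0, 0.0, -1.0]]
force: [0.1, -0.5, 0.6]
finger_gap: 0.999
time_s: 22.55
position: [0.45, -0.2568, 0.0452]
eef_rot: [[0.945, 0.327, 0.001], [0.327, -0.945, -0.001], [0.001, 0.001, -1.0]]
force: [-0.4, 1.0, 4.9]
finger_gap: 0.566
time_s: 23.55
position: [0.4488, -0.2559, 0.2134]
eef_rot: [[0.945, 0.327, -0.001], [0.327, -0.945, 0.001], [-0.001, -0.001, -1.0]]
force: [0.5, -0.2, -1.7]
finger_gap: 0.57
[ 0.44880754 -0.25585484  0.21344804] [ 9.30694716e-02 -2.25842071e-01  2.00856682e-04]
```

```bash
python3 -m creep '[[1,0.007,-0.016,0,0],[1,0.021,-0.052,0,0],[1,0.04,-0.098,0,0],[1,0.058,-0.142,0,0],[1,0.075,-0.184,0,0],[1,0.087,-0.214,0,0],[1,0.092,-0.226,0,0],[1,0.092,-0.226,0,0]]'
python3 -m creep '[[1,0,0,0,0],[1,0,0,0.03,0],[1,0,0,0.07,0],[1,0,0,0.11,0],[1,0,0,0.135,0],[1,0,0,0.15,0],[1,0,0,0.157,0],[1,0,0,0.157,0]]'
python3 - <<'E'
from h import *
s=sense();print(s["position"],s["force"],tow([.463,-.012]))
E
```

```text
time_s: 24.55
position: [0.4618, -0.0118, 0.2134]
eef_rot: [[0.944, 0.329, -0.002], [0.329, -0.944, -0.0], [-0.002, -0.001, -1.0]]
force: [0.2, -0.5, -1.0]
finger_gap: 0.57
time_s: 25.55
position: [0.4629, -0.013, 0.0575]
eef_rot: [[0.945, 0.326, 0.0], [0.326, -0.945, -0.0], [0.0, 0.0, -1.0]]
force: [-0.1, -0.0, -1.3]
finger_gap: 0.571
[ 0.46289243 -0.01299427  0.0575421 ] [-0.07651514 -0.00251736 -1.26725042] [ 4.25995570e-04 -9.04805643e-04 -9.98603814e-08]
```

```bash
python3 -m creep '[[1,0,-0.001,0.004,0],[1,0,-0.001,0.008,0],[1,0,-0.001,0.010,0],[1,0,-0.001,0.012,0],[1,0,-0.001,0.013,0],[1,0,-0.001,0.013,0],[1,0,-0.001,0.013,0],[1,0,-0.001,0.013,0]]'
python3 -m creep '[[1,0,0,0,0],[1,0,0,0,0],[1,0,0,0,0],[-1,0,0,0,0],[-1,0,0,0,0],[-1,0,0,0,0],[-1,0,0,0,0],[-1,0,0,0,0]]'
python3 -m creep '[[-1,0,0,-0.01,0],[-1,0,0,-0.03,0],[-1,0,0,-0.06,0],[-1,0,0,-0.10,0],[-1,0,0,-0.14,0],[-1,0,0,-0.18,0],[-1,0,0,-0.195,0],[-1,0,0,-0.195,0]]'
python3 - <<'E'
from h import *
s=sense();print(s["position"],tow([.622,.147]))
c=get_calibration("wrist"); im=capture("wrist");cv2.imwrite("pics/w6.png",im)
E
```

```text
time_s: 26.55
position: [0.4623, -0.0116, 0.0453]
eef_rot: [[0.945, 0.327, -0.0], [0.327, -0.945, 0.0], [-0.0, -0.0, -1.0]]
force: [-3.3, 0.2, 6.6]
finger_gap: 0.563
time_s: 27.55
position: [0.4621, -0.0117, 0.0442]
eef_rot: [[0.945, 0.327, -0.0], [0.327, -0.945, 0.0], [-0.0, -0.0, -1.0]]
force: [-0.0, 0.1, 0.4]
finger_gap: 0.996
time_s: 28.55
position: [0.4626, -0.0118, 0.2401]
eef_rot: [[0.945, 0.327, 0.002], [0.327, -0.945, -0.0], [0.002, 0.001, -1.0]]
force: [0.2, -0.1, -0.6]
finger_gap: 1.001
[ 0.4626471  -0.01175958  0.24010711] [ 0.20247994 -0.09797832  0.00027548]
```

View pics/w6.png

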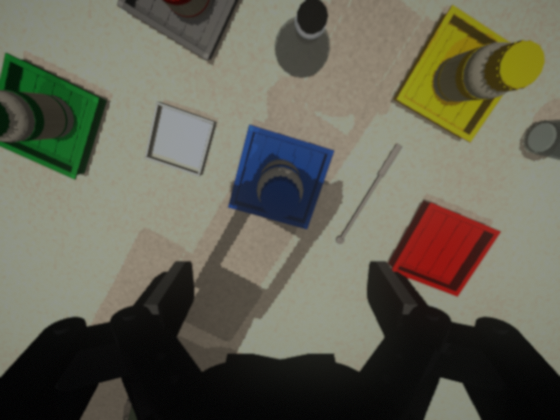

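Blue stands upright in the blue tray (about (280,185)), yellow in yellow, and the red tray is empty. I'm fetching red from grey, with a hover check 40 mm short of it.

```bash
python3 -m creep '[[-1,0.015,-0.01,0,0],[-1,0.04,-0.025,0,0],[-1,0.08,-0.05,0,0],[-1,0.115,-0.07,0,0],[-1,0.145,-0.088,0,0],[-1,0.162,-0.098,0,0],[-1,0.162,-0.098,0,0],[-1,0.162,-0.098,0,0]]'
python3 - <<'E'
from h import *
c=get_calibration("wrist"); im=capture("wrist")
s=sense();print(s["position"])
for a,ce,m in blobs(im,"red",amin=500): print(a,np.round(ce),np.round(ray(c,[ce],.107)*1000,1))
print(tow([.622,.147]))
E
```

```text
time_s: 29.6
position: [0.5823, 0.134, 0.2377]
eef_rot: [[0.945, 0.327, -0.003], [0.327, -0.945, -0.0], [-0.003, -0.001, -1.0]]
force: [0.1, -0.3, 0.0]
finger_gap: 1.0
[0.58244912 0.13368334 0.23816156]
1445 [281. 153.] [[622.5 147.1]]
798 [508. 324.] [[ 528.8 -148.4]]
[ 4.17311709e-02  3.26933487e-04 -9.17202037e-05]
```

```bash
python3 -m creep '[[-1,0.03,0,0.02,0],[-1,0.041,0,0.06,0],[-1,0.041,0,0.10,0],[-1,0.041,0,0.14,0],[-1,0.041,0,0.17,0],[-1,0.041,0,0.187,0],[-1,0.041,0,0.195,0],[-1,0.041,0,0.195,0]]'
python3 -m creep '[[-1,0,0,0,0],[1,0,0,0,0],[1,0,0,0,0],[1,0,0,0,0],[1,0,0,0,0],[1,0,0,0,0],[1,0,0,0,0],[1,0,0,0,0]]'
python3 -m creep '[[1,0,0,-0.01,0],[1,0,0,-0.03,0],[1,0,0,-0.06,0],[1,0,0,-0.10,0],[1,0,0,-0.14,0],[1,0,0,-0.165,0],[1,0,0,-0.17,0],[1,0,0,-0.17,0]]'
python3 - <<'E'
from h import *
s=sense();print(s["position"],tow([.442,-.25]))
E
```

```text
time_s: 30.65
position: [0.6224, 0.1471, 0.0448]
eef_rot: [[0.945, 0.326, 0.001], [0.326, -0.945, 0.0], [0.001, 0.0, -1.0]]
force: [0.6, -0.5, 0.3]
finger_gap: 1.002
time_s: 31.65
position: [0.6229, 0.1475, 0.0453]
eef_rot: [[0.945, 0.327, 0.002], [0.327, -0.945, 0.0], [0.002, 0.0, -1.0]]
force: [0.1, 0.4, 5.9]
finger_gap: 0.569
time_s: 32.65
position: [0.6216, 0.1472, 0.214]
eef_rot: [[0.945, 0.327, -0.001], [0.327, -0.945, -0.0], [-0.001, -0.0, -1.0]]
force: [-0.3, -0.1, -2.5]
finger_gap: 0.57
[0.62157716 0.14721679 0.21404984] [-2.99471148e-01  3.16774599e-01  1.31284646e-04]
```

```bash
python3 -m creep '[[1,-0.01,0.011,0,0],[1,-0.035,0.037,0,0],[1,-0.065,0.069,0,0],[1,-0.10,0.106,0,0],[1,-0.135,0.143,0,0],[1,-0.17,0.18,0,0],[1,-0.205,0.217,0,0],[1,-0.23,0.243,0,0]]'
python3 -m creep '[[1,-0.025,0.026,0,0],[1,-0.05,0.053,0,0],[1,-0.064,0.068,0,0],[1,-0.07,0.074,0,0],[1,-0.07,0.074,0.03,0],[1,-0.07,0.074,0.06,0],[1,-0.07,0.074,0.09,0],[1,-0.07,0.074,0.11,0]]'
python3 - <<'E'
from h import *
s=sense();print(s["position"],s["force"],tow([.4425,-.25]))
E
```

```text
time_s: 33.65
position: [0.4813, -0.1594, 0.2127]
eef_rot: [[0.946, 0.325, -0.003], [0.325, -0.946, 0.001], [-0.003, -0.002, -1.0]]
force: [-0.1, -0.2, -1.4]
finger_gap: 0.571
time_s: 34.65
position: [0.4406, -0.2488, 0.1019]
eef_rot: [[0.945, 0.327, -0.003], [0.327, -0.945, 0.003], [-0.002, -0.004, -1.0]]
force: [-0.3, 0.1, -1.3]
finger_gap: 0.57
[ 0.44059046 -0.24878687  0.10189028] [-0.25592738  0.08759268 -1.25204203] [ 1.40744012e-03  1.77117258e-03 -9.09131260e-06]
```

```bash
python3 -m creep '[[1,0,0.001,0.02,0],[1,0,0.001,0.036,0],[1,0,0.001,0.046,0],[1,0,0.001,0.052,0],[1,0,0.001,0.056,0],[1,0,0.001,0.058,0],[1,0,0.001,0.059,0],[1,0,0.001,0.059,0]]'
```

```text
time_s: 35.65
position: [0.4425, -0.2514, 0.0455]
eef_rot: [[0.945, 0.327, 0.0], [0.327, -0.945, -0.0], [0.0, 0.0, -1.0]]
force: [-0.9, 0.5, -1.0]
finger_gap: 0.573
```

```bash
python3 -m creep '[[1,0,0,0.001,0],[1,0,0,0.0015,0],[1,0,0,0.0015,0],[1,0,0,0.0015,0],[-1,0,0,0.0015,0],[-1,0,0,0.0015,0],[-1,0,0,0.0015,0],[-1,0,0,0.0015,0]]'
python3 -m creep '[[-1,0,0,0,0],[-1,0,0,-0.02,0],[-1,0,0,-0.05,0],[-1,0,0,-0.09,0],[-1,0,0,-0.13,0],[-1,0,0,-0.17,0],[-1,0,0,-0.195,0],[-1,0,0,-0.195,0]]'
python3 -m creep '[[-1,-0.01,0.01,0,0],[-1,-0.03,0.04,0,0],[-1,-0.05,0.08,0,0],[-1,-0.07,0.12,0,0],[-1,-0.08,0.14,0,0],[-1,-0.08,0.14,0,0],[-1,-0.08,0.14,0,0],[-1,-0.08,0.14,0,0]]'
python3 - <<'E'
from h import *
t=capture("top");c=get_calibration("top");sc=capture("scene");print(sense()["position"])
for col in HUE:
    for a,ce,m in blobs(t,col,amin=150): print(col,a,np.round(ce),"cap",np.round(ray(c,[ce],.106)*1000),"tray",rect(c,m,.023))
cv2.imwrite("pics/t9.png",cv2.resize(t[100:380,90:490],None,fx=2,fy=2)); cv2.imwrite("pics/s9.png",cv2.resize(sc[100:380,100:480],None,fx=2,fy=2))
E
```

```text
time_s: 36.65
position: [0.4423, -0.2513, 0.0437]
eef_rot: [[0.945, 0.327, -0.0], [0.327, -0.945, 0.0], [-0.0, -0.0, -1.0]]
force: [0.1, 0.7, 0.3]
finger_gap: 1.004
time_s: 37.65
position: [0.4437, -0.2523, 0.2412]
eef_rot: [[0.945, 0.327, 0.004], [0.327, -0.945, -0.004], [0.003, 0.005, -1.0]]
force: [-0.6, 0.0, 0.0]
finger_gap: 1.001
time_s: 38.65
position: [0.4128, -0.4084, 0.2386]
eef_rot: [[0.945, 0.328, -0.0], [0.328, -0.945, 0.001], [0.0, -0.001, -1.0]]
force: [0.1, 0.9, -0.4]
finger_gap: 1.001
[ 0.41285207 -0.40871772  0.23897009]
red 2979 [429. 270.] cap [[ 435. -228.]] tray [ 441.7 -250.1  106.3  105.1   86.7]
yellow 2630 [378. 169.] cap [[ 614. -151.]] tray [ 637.2 -166.1  105.1  107.1   81.8]
blue 5554 [290.  58.] cap [[824.  -1.]] tray [866.5  -1.7 126.5 246.1   3.6]
blue 2776 [300. 261.] cap [[454. -10.]] tray [461.9 -11.8 103.9 102.8   2.6]
green 2651 [147. 277.] cap [[432. 249.]] tray [438.8 270.5 104.9 102.5  82.6]
green 632 [480.  92.] cap [[ 750. -337.]] tray [ 785.4 -369.1   84.6   29.4   84.4]
```

View pics/t9.png

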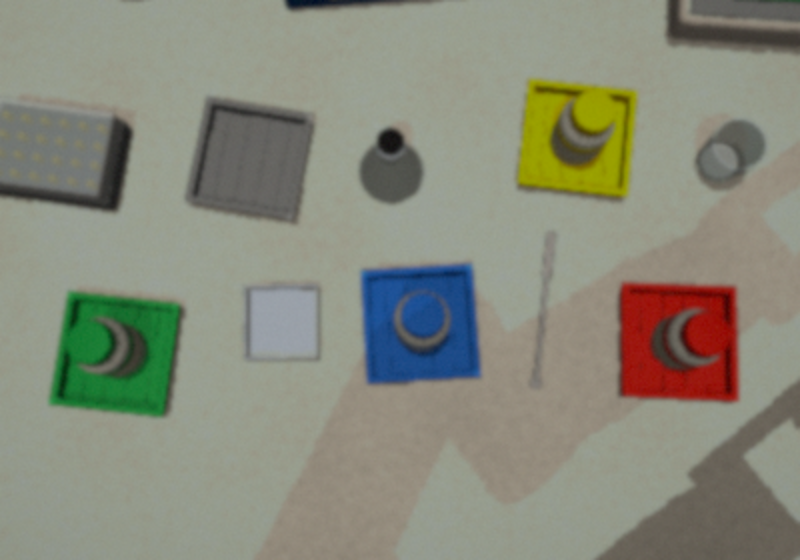

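View pics/s9.png

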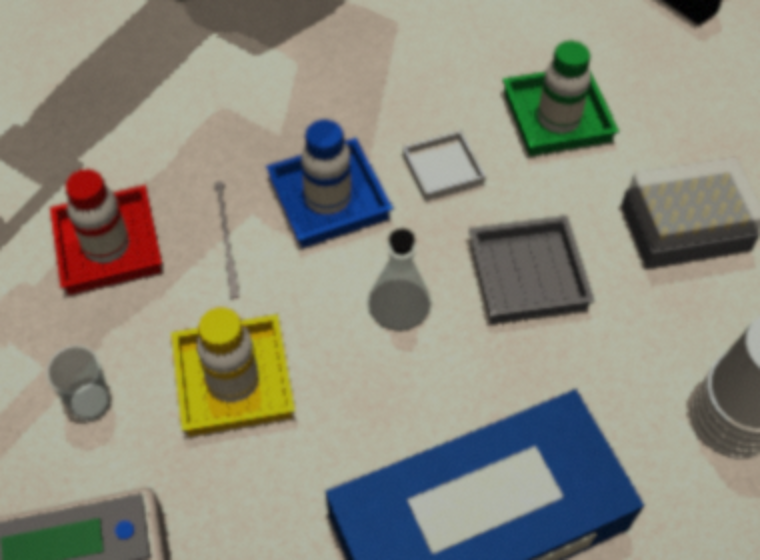

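Both views show every bottle upright in its own tray, grey empty, and the flask and green bottle unmoved. In the enlarged top crop the caps are at: yellow (593,109), red (707,335), blue (423,314). One numeric check, then hand-in.

Run:
```python
from h import *
c=get_calibration("top")
w=ray(c,np.array([[593,109],[707,335],[423,314]])/2+[90,100],.109)
e=np.linalg.norm(w-[[.638,-.166],[.442,-.25],[.462,-.0118]],axis=1);print(w*1000,e*1000)
if (e<.009).all(): print(job_done())
```

```text
[[ 638.96179085 -166.21469494]
 [ 439.71313012 -251.59622901]
 [ 461.08458501  -13.2329442 ]] [0.9854621  2.78885656 1.70038633]
the job is handed in; nothing more can be done
None
```

The job is handed in: the red, yellow and blue bottles now each stand in the tray of their own colour. I parked red in the grey tray, moved yellow to yellow and blue to blue, then moved red from grey to its own tray. It took about 39 s of robot time, and no verdict was reported.

- **Bottles:** the last top and scene pictures show all four upright. The caps measured about 1 mm (yellow), 3 mm (red) and 2 mm (blue) from their tray centres, against the 15 mm allowed.
- **Surroundings:** grey is empty, the green bottle and the flask look unmoved, and the arm is clear with the gripper open. I judged this from the pictures without a numeric check.
- **Forces:** I saw no more than about 7 N on the wrist at grasping and set-down.

No check failed. The cameras disagreed by up to about 3 mm, well inside the tolerance.

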